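# Set the centre punch on the scribed mark

## Task

The automatic centre punch stands in the small vice on the bench: pull the vice's sliding jaw wide open, lift the punch out, and set its point on the scribed cross of the sloping bracket plate, square to the plate. Press gently so that the sprung point is pushed about half way into the body, without driving it right home and firing it, and finish while still holding the punch like that. Leave the lock ring, axle cone and sprocket lying by the work where they are.

Things in the scene. Friction and masses are not known exactly. Their poses are not given: they have to be found in the camera images.
- vice: Small grey drill vice fixed to the bench, base 205 x 86 mm, jaws 58 mm high. Origin: underside, on the axis of the standing punch; x runs along the slide toward the fixed jaw (away from the robot), z up; base x -155 to +50 mm. Left or right of the stand, yaw varies. The closed jaw's notched tongue sits in the punch's groove: the punch cannot be lifted until the jaw is pulled back 15 mm or more.
- vice_jaw (a joint): Sliding jaw of the vice, m: 0 closed on the punch, up to 0.045 fully open; it slides along the vice's -x (toward the robot), with about 4 N friction, and stays where it is left. Wide open means more than 25 mm.
- jaw_knob (a point): Centre of the top of the black upright cylindrical knob on the sliding jaw: 18 mm diameter, 36 mm tall (top 94 mm above the bench, foot on the jaw's top at 58 mm), 80 mm from the punch axis on the robot's side when closed. Moves with the jaw. Pinch it from above and pull.
- punch: Round steel punch, 130 mm, ~0.15 kg, standing point down. Origin: tip of its unpressed point, 16 mm above the bench in the vice; z toward the cap. Along z: point 0-14 mm, nose collar 14-30 (22 mm diameter), groove 30-44 (14), knurled barrel 44-120 (22; grip here), cap 120-130 (18). The collar sits in a recess 8 mm deep, the point hangs in a hole; lift straight up 45 mm or more to be clear.
- point_tip (a point): Tip of the punch's sprung point; it moves into the body when pressed.
- punch_point (a joint): How far the sprung point is pushed into the punch's body, m: 0 out, 0.014 right home (fires). Its spring takes about 1 N to start and 0.5 N more for each mm, so half way (7 mm) is about 4.5 N.
- stand: Grey sloping drilling stand fixed to the bench, base 130 x 104 mm, about 65 mm high at its back; origin at the centre of its underside, x (roughly away from the robot) toward the high end, z up. Place and yaw vary.
- bracket: Aluminium plate, 96 x 80 x 6 mm, on the stand's slope, 20 degrees from level, facing up and toward the robot. Three corners have 9 mm holes; a 3 mm high screw head is in the middle (x 32, y -24 mm); the corner low and left (seen from the robot) has a scribed cross in a 12 mm scribed circle. Origin: that cross, on the upper face; z square to the face, outward; x up the slope, y to the left.
- lock_ring: Steel lock ring, 44 mm diameter, 19 mm high, loose on the bench between vice and stand; leave it. Origin: underside centre.
- axle_cone: Steel axle cone, 39 mm diameter, 22 mm high, loose on the bench; leave it. Origin: underside centre.
- fixed_cog: Toothed sprocket, 69 mm diameter, 15 mm high, loose on the bench; leave it. Origin: underside centre.

How it is judged:
By the outcome, as a careful person would: the job done as asked, in the order asked, and still so for the second after the job is handed in, while the arm keeps its last pose, push and grip.
It also fails if it takes over 56 s, if anything falls off the work surface, if the arm or the gripper's body presses on something with over 40 N, if the wrist force passes 120 N, or if a joint passes its speed limit or range.

## Robot

A 6-joint arm with a two-finger parallel gripper is mounted at the origin on a cart in front of the work surface, level with it; the furniture and walls round the work are solid. World frame = base frame: x ahead of the robot, y to its left, z up, the work surface at z = 0. Lengths are in m, angles in rad, forces in N, time in s.
With the tool pointing down it reaches from about 0.25 to 0.725 m from the base axis. Payload 4 kg.
Tool frame: the origin (TCP) lies midway between the tips of the shut fingers; the grasp point (between the pads) lies 19 mm behind it; z points along the fingers, y is the line along which they close (so a half turn about z gives the same grasp; the last joint's range is limited). The gripper opens to 85 mm and grips with 20 to 120 N. Pads are 22 mm wide; open, the fingers measure 114 mm over their backs; the gripper's body (76 mm by 85 mm) begins 54 mm behind the grasp point. The pads swing forward as they close: fully open they stand 13 mm farther back than shut.
Start: joints at [-1.334, 0.241, 0.005, 1.335, 0, 1.571], TCP at [0.117, -0.486, 0.231] pointing down, gripper open.
Joint ranges: [-2.72, 2.72], [-1.05, 1.87], [-1.09, 1.28], [-1.99, 2.15], [-1.42, 1.44], [-3.14, 3.14]. Speed limits (rad/s): [2.79, 2.79, 3.14, 3.14, 3.14, 3.14].

## Interface

Orientations are given as a unit quaternion [x, y, z, w].
In Python, from workcell import bot gives the robot as it stands.
- The arm moves only by the tool play_rows, never from a script. Its argument "moves" is a list of rows, each a list of 3 entries, a list of its own where there are three numbers: the opening, from -1 (shut) to 1 (fully open), then the shift along the tool's x, y, z in cm, then the turn, a rotation vector about the tool's x, y, z in rad. A call has 1 to 12 rows; each row shifts and turns the commanded pose from where the row before left it, along the tool's axes as they then stand; what a row does not reach is not made up. A row lasts 1/12 s, in which the tool goes at most 41.7 mm and 7.16 degrees, less where a joint would pass 70% of its speed; a pose out of reach is approached as far as the arm can. A call is refused whole if a number of a shift passes 4.17 or a number of a turn 0.125, either way. A call with a gripper value outside its range is refused whole. The fingers move at their own pace and stop on an object; the grip force is fixed at half the most. Time passes only in rows, so rows that do not move let the fingers close. It gives the time, the measured TCP pose, the force and the opening at its end, in the units of the state.
- bot.get_obs(): the state, without advancing time (a new reading comes with each control period).
- bot.camera(name): name is "scene" or "side" or "wrist"; returns (picture, depth): 384x512x3 uint8, red, green, blue; 384x512 float32, m along the optical axis (not along the pixel's ray), 0 where there is no reading.
- bot.camera_info(name): a dict with "K" (3x3 intrinsics, pixels), "world_from_camera" (4x4, takes a point from camera to world coordinates); the wrist camera has in their place "T_tool_cam" (4x4, takes a point from camera to tool coordinates, whose origin is the TCP and whose axes are the flange's). Camera axes: x right, y up, looking along -z (the intrinsics and any distortion apply to the point x, -y, -z); pixel columns grow to the right and rows downward; lengths in m; the calibration is good to about 2 mm. The wrist camera is an equidistant fisheye: a pixel r from the principal point sees the ray r / f radians off the axis. A picture is of the moment at which its call begins: read the wrist's pose just before it. camera_info takes no time and is no camera call.
- bot.job_done(): hands the job in, once; it reports no verdict.
The state is a dict: "clock": time; "joint_pos": joint angles; "joint_vel": joint speeds; "tau": joint torques, N m; "eef_pos": TCP position; "tool_rot": TCP orientation; "ft_force": force on the tool from outside, world axes, zero at the start; "ft_torque": the same for the moment, N m; "grip_width": finger opening in m.
Only numpy, scipy, OpenCV 4.12 (cv2) and the standard library are available. Lean on these libraries where they do the work, as an engineer would, in place of code of your own. Each camera call takes 0.05 s, during which the arm holds its last target. There are 200 camera calls.

## Working session

There is one attempt and no reset: what is moved stays moved. The work goes in short steps, Python scripts to look and compute and a tool call to move; the robot and the scene stay as the last step left them, time stands still between calls to the robot, and variables do not carry over. Pictures are saved under pics/ and viewed, on a budget of 10 in all, crops included, one or two more only if the job needs it, and the job is handed in when it is done.

Besides the shell and the picture viewer there is one more tool, called as name(argument=value, ...), one argument or row to a line, values as JSON. play_rows: Moves the arm, as the interface text tells. Its arguments: {"type":"object","properties":{"moves":{"type":"array"}},"required":["moves"]}

```bash
mkdir -p pics; ls
cat > h.py <<'E'
import numpy as np, cv2
from workcell import bot
from scipy.spatial.transform import Rotation as R
def shot(n):
    o=bot.get_obs(); p,d=bot.camera(n); return o,p,d
def pts(n,d):
    i=bot.camera_info(n);K=np.array(i["K"]);T=np.array(i["world_from_camera"])
    v,u=np.indices(d.shape); X=np.stack([(u-K[0,2])/K[0,0]*d,-(v-K[1,2])/K[1,1]*d,-d],-1)
    return X@T[:3,:3].T+T[:3,3]
E
python3 - <<'E'
from h import *
for n in("scene","side"):
    o,p,d=shot(n); cv2.imwrite(f"pics/{n}0.png",p[:,:,::-1]); np.savez(f"{n}0.npz",p=p,d=d,X=pts(n,d))
    i=bot.camera_info(n); print(n,i)
print(bot.camera_info("wrist")); print(o)
cv2.imwrite("pics/both0.png",np.hstack([cv2.imread("pics/scene0.png"),cv2.imread("pics/side0.png")])[:, :])
E
```

```text
pics
scene {'K': array([[431.38740856,   0.        , 252.33807544],
       [  0.        , 431.38740856, 191.37508664],
       [  0.        ,   0.        ,   1.        ]]), 'world_from_camera': array([[-0.7242    ,  0.47416492, -0.5007015 ,  0.14432487],
       [-0.68936701, -0.51626511,  0.5081766 ,  0.47174696],
       [-0.0175352 ,  0.71318859,  0.70075284,  0.75913439],
       [ 0.        ,  0.        ,  0.        ,  1.        ]])}
side {'K': array([[480.93054311,   0.        , 252.6028793 ],
       [  0.        , 480.93054311, 188.24725101],
       [  0.        ,   0.        ,   1.        ]]), 'world_from_camera': array([[-0.87329211,  0.2752319 , -0.40200533,  0.11327035],
       [-0.48695163, -0.51928303,  0.70229855,  0.89291392],
       [-0.01545958,  0.80906893,  0.5875104 ,  0.84439878],
       [ 0.        ,  0.        ,  0.        ,  1.        ]])}
{'K': array([[297.31863964,   0.        , 253.74772476],
       [  0.        , 297.31863964, 197.34766692],
       [  0.        ,   0.        ,   1.        ]]), 'T_tool_cam': array([[-1.33232077e-03,  9.65747244e-01,  2.59481184
[... 271 characters left out ...]
.00000000e+00]])}
{'clock': 0.05, 'joint_pos': array([-1.33400408e+00,  2.41422266e-01,  3.72451127e-03,  1.33519451e+00,
       -1.33486114e-05,  1.57076515e+00]), 'joint_vel': array([ 0.0010034 , -0.00037332,  0.00204232, -0.00027125, -0.00011241,
       -0.00092494]), 'tau': array([ 1.38060990e-03, -3.73492420e+01,  2.53292120e+01,  1.10272266e-02,
        3.49253435e-05, -4.30086473e-06]), 'eef_pos': array([ 0.11714103, -0.48543609,  0.23040843]), 'tool_rot': array([ 9.92996975e-01,  1.18135134e-01, -1.30397251e-04, -1.03984691e-03]), 'ft_force': array([-0.32247839, -0.06527144, -0.16569527]), 'ft_torque': array([-0.00655991,  0.017783  ,  0.05992119]), 'grip_width': 0.08546984296256488}
```

View pics/scene0.png

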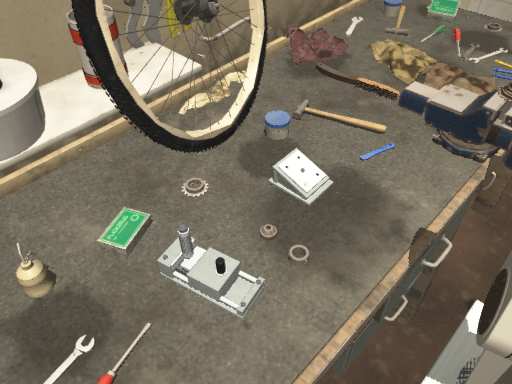

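View pics/side0.png

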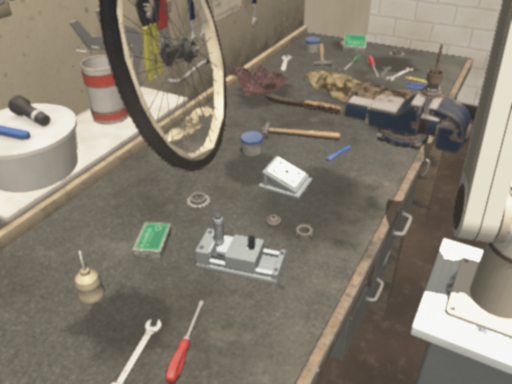

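The scene view shows the vice, with the knob top near (220,261) and the punch cap near (184,228). The stand with the bracket is near (300,175). The side view shows the knob at (251,238) and the punch at (218,218). Next I get 3D points from depth.

Run:
```python
from h import *
for n,L in(("scene",dict(knob=(220,261),cap=(184,227),viceA=(163,262),viceB=(243,313),viceC=(265,282),ring=(299,254),cone=(269,231),cog=(195,187),stA=(270,184),stB=(305,202),stC=(332,181),tyre=(190,145),box=(124,230))),("side",dict(knob=(251,237),cap=(218,217)))):
    z=np.load(n+"0.npz"); X=z["X"]
    for k,(u,v) in L.items(): print(n,k,np.round(np.median(X[v-1:v+2,u-1:u+2].reshape(-1,3),0),3))
    p=z["p"].astype(int)
    # knob: dark pixels with height 0.08-0.1
    P=X.reshape(-1,3); c=p.reshape(-1,3)
    m=(P[:,2]>.088)&(P[:,2]<.1)&(c.max(1)<60)&(P[:,0]>.2)&(P[:,0]<.7)&(abs(P[:,1])<.35)
    print("knobtop",m.sum(),P[m].mean(0), P[m].min(0),P[m].max(0))
    m=(P[:,2]>.135)&(P[:,2]<.155)&(P[:,0]>.2)&(P[:,0]<.62)&(abs(P[:,1])<.3)
    print("cap",m.sum(),P[m].mean(0),P[m].min(0),P[m].max(0))
    # vice jaw-top plane
    m=(P[:,2]>.052)&(P[:,2]<.064)&(P[:,0]>.2)&(P[:,0]<.7)&(P[:,1]>.0)&(P[:,1]<.35)
    print("jawtop",m.sum(),cv2.minAreaRect((P[m,:2]*1000).astype(np.float32)))
img=cv2.imread("pics/scene0.png"); c=img[140:210,260:345]; d=img[215:320,150:275]
a=cv2.resize(c,None,fx=6,fy=6,interpolation=2);b=cv2.resize(d,None,fx=4,fy=4,interpolation=2)[:420]
```

```text
scene knob [0.535 0.167 0.094]
scene cap [0.611 0.183 0.146]
scene viceA [0.638 0.23  0.058]
scene viceB [0.456 0.188 0.025]
scene viceC [0.482 0.099 0.002]
scene ring [ 0.477 -0.006 -0.001]
scene cone [0.557 0.003 0.021]
scene cog [0.804 0.011 0.002]
scene stA [ 0.671 -0.129  0.001]
scene stB [ 0.562 -0.133  0.008]
scene stC [ 0.559 -0.235  0.008]
scene tyre [ 0.842 -0.022  0.098]
scene box [0.791 0.224 0.028]
knobtop 53 [0.53520337 0.16841668 0.09303805] [0.52817655 0.16020451 0.08804991] [0.54302689 0.17518295 0.09739897]
cap 84 [0.61171483 0.18544698 0.14238073] [0.60535129 0.17472041 0.13517816] [0.61966562 0.19457626 0.14830945]
jawtop 1911 ((589.1585693359375, 178.927734375), (148.9130401611328, 86.52838897705078), 12.326689720153809)
side knob [0.536 0.163 0.092]
side cap [0.609 0.19  0.142]
knobtop 3 [0.53155779 0.17440576 0.08857883] [0.52868324 0.17400109 0.08805248] [0.5342195  0.17480272 0.08920197]
cap 47 [0.61208454 0.18704949 0.14165292] [0.60353818 0.17702376 0.13541753] [0.61918484 0.19368374 0.14752664]
jawtop 1181 ((588.4305419921875, 179.63790893554688), (149.44703674316406, 88.1094970703125), 12.6149320602417)
```

play_rows(
  moves=[
    [1, [2.8, -2.7, 0], [0, 0, 0]],
    [1, [2.8, -2.7, 0], [0, 0, 0]],
    [1, [2.8, -2.7, 0], [0, 0, 0]],
    [1, [2.8, -2.7, 0], [0, 0, 0]],
    [1, [2.8, -2.7, 0], [0, 0, 0]],
    [1, [2.8, -2.7, 0], [0, 0, 0]],
    [1, [2.8, -2.7, 0], [0, 0, 0]],
    [1, [2.8, -2.7, 0], [0, 0, 0]],
    [1, [2.8, -2.7, 0], [0, 0, 0]],
    [1, [2.8, -2.7, 0], [0, 0, 0]],
    [1, [0, 0, 0], [0, 0, 0]],
  ],
)

```text
clock: 1.02
eef_pos: [0.3288, -0.1525, 0.2312]
tool_rot: [0.992, 0.124, 0.001, -0.001]
ft_force: [-0.5, -0.4, -0.2]
grip_width: 0.085
```

```bash
cat >> h.py <<'E'
def wshot(tag):
    o,p,d=shot("wrist"); np.savez(tag+".npz",p=p,d=d,pos=o["eef_pos"],rot=o["tool_rot"]); cv2.imwrite(f"pics/{tag}.png",p[:,:,::-1]); return o,p,d
def wray(uv,pos,rot):
    i=bot.camera_info("wrist");K=i["K"];T=i["T_tool_cam"]
    uv=np.atleast_2d(uv).astype(float); e=np.stack([(uv[:,0]-K[0,2])/K[0,0],(uv[:,1]-K[1,2])/K[1,1]],-1)
    t=np.linalg.norm(e,axis=1)+1e-12; s=(np.sin(t)/t)[:,None]
    r=np.c_[e[:,:1]*s,-e[:,1:]*s,-np.cos(t)]
    Rt=R.from_quat(rot).as_matrix(); return Rt@T[:3,3]+pos, (r@T[:3,:3].T)@Rt.T, np.cos(t)
def wpt(uv,d,pos,rot):  # depth along optical axis
    o,r,c=wray(uv,pos,rot); return o+r*(np.asarray(d).reshape(-1)/c)[:,None]
E
python3 - <<'E'
from h import *
o,p,d=wshot("w1"); print(o["clock"],o["eef_pos"],o["tool_rot"],o["joint_pos"])
E
```

```text
1.0167 [ 0.32878957 -0.15248755  0.23117711] [ 9.92325958e-01  1.23640878e-01  8.26029148e-04 -1.20143793e-03] [-0.43669767 -0.0339226  -0.30643257  1.29816492  0.00291348  2.45697873]
```

View pics/w1.png

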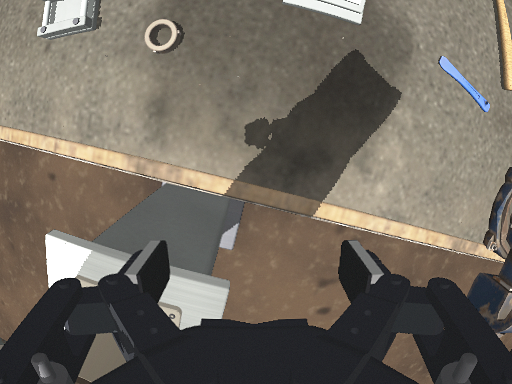

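The wrist view shows the lock ring at (163,36), a corner of the vice at (68,18), and the stand only just at the top edge (325,8). I carry on to the knob.

play_rows(
  moves=[
    [1, [2.78, -2.6, 0], [0, 0, 0]],
    [1, [2.78, -2.6, 0], [0, 0, 0]],
    [1, [2.78, -2.6, 0], [0, 0, 0]],
    [1, [2.78, -2.6, 0], [0, 0, 0]],
    [1, [2.78, -2.6, 0], [0, 0, 0]],
    [1, [2.78, -2.6, 0], [0, 0, 0]],
    [1, [2.78, -2.6, 0], [0, 0, 0]],
    [1, [2.78, -2.6, 0], [0, 0, 0]],
    [1, [2.78, -2.6, 0], [0, 0, 0]],
    [1, [2.78, -2.6, 0], [0, 0, 0]],
    [1, [0, 0, 0], [0, 0, 0]],
  ],
)

```text
clock: 1.98
eef_pos: [0.5425, 0.148, 0.2292]
tool_rot: [0.991, 0.13, -0.001, -0.006]
ft_force: [-0.1, 0.1, 0.4]
grip_width: 0.0852
```

Run:
```python
from h import *
o,p,d=wshot("w2"); print(o["clock"],o["eef_pos"],o["tool_rot"])
v,u=np.indices(d.shape); P=wpt(np.c_[u.ravel(),v.ravel()],d,o["eef_pos"],o["tool_rot"]); c=p.reshape(-1,3).astype(int); ok=(d.ravel()>.02)
reg=ok&(P[:,0]>.45)&(P[:,0]<.7)&(P[:,1]>.08)&(P[:,1]<.28)
for a,b,n in((.086,.1,"knob"),(.138,.152,"cap"),(.052,.062,"jaw")):
    m=reg&(P[:,2]>a)&(P[:,2]<b); print(n,m.sum(),P[m].mean(0),P[m].min(0),P[m].max(0))
    if n=="jaw": print(cv2.minAreaRect((P[m,:2]*1000).astype(np.float32)))
```

```text
1.9833 [0.54248357 0.14804398 0.22921097] [ 9.91432901e-01  1.30470481e-01 -7.04879070e-04 -6.14482907e-03]
knob 275 [0.54307736 0.17028595 0.09260556] [0.53088733 0.1612987  0.08600894] [0.62234698 0.18217974 0.0980903 ]
cap 419 [0.61718822 0.1866328  0.14437977] [0.60859615 0.1780349  0.13827347] [0.62582144 0.19552763 0.14765883]
jaw 8241 [0.59173678 0.18070847 0.05724438] [0.51190116 0.12807899 0.05203015] [0.67299908 0.23826896 0.06187147]
((591.82666015625, 181.58438110351562), (149.06143188476562, 86.45159912109375), 12.431532859802246)
```

View pics/w2.png

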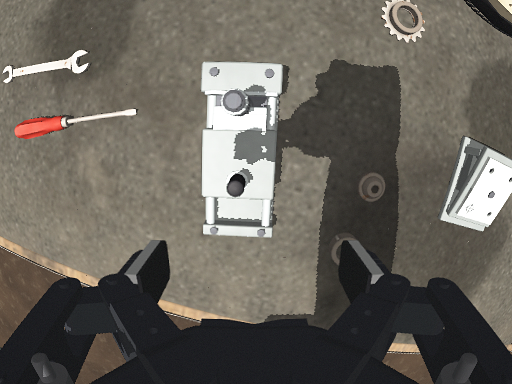

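The wrist view shows the knob at (236,186), the punch cap at (236,101), and the stand with the cross near (470,208). I align with the knob and go down.

play_rows(
  moves=[
    [1, [0, -2.17, 0], [0, 0, 0.045]],
    [1, [0, 0, 3.3], [0, 0, 0]],
    [1, [0, 0, 3.3], [0, 0, 0]],
    [1, [0, 0, 3.3], [0, 0, 0]],
    [1, [0, 0, 3.3], [0, 0, 0]],
    [1, [0, 0, 0], [0, 0, 0]],
    [1, [0, 0, 0], [0, 0, 0]],
  ],
)

```text
clock: 2.62
eef_pos: [0.536, 0.1454, 0.0988]
tool_rot: [0.992, 0.124, -0.005, -0.015]
ft_force: [0.3, 0.5, -0.9]
grip_width: 0.0855
```

Run:
```python
from h import *
o=bot.get_obs();print(o["eef_pos"],o["tool_rot"],o["joint_pos"])
T=R.from_quat(o["tool_rot"]).as_matrix().T
print("knob in tool cm",T@(np.array([.537,.169,.066])-o["eef_pos"])*100)
```

```text
[0.53601399 0.14542743 0.0988413 ] [ 0.99212546  0.12425289 -0.00482945 -0.01499878] [ 0.24801867  0.44310556 -0.06307736  1.07050779  0.03095962  3.14033926]
knob in tool cm [ 0.69630285 -2.15743229  3.34851302]
```

play_rows(
  moves=[
    [1, [0, 0, -3], [0, 0, -0.118]],
    [1, [0, 0, 0], [0, 0, -0.118]],
    [1, [0, 0, 0], [0, 0, -0.118]],
    [1, [0, 0, 0], [0, 0, -0.118]],
    [1, [0, 0, 0], [0, 0, -0.118]],
    [1, [0, 0, 0], [0, 0, -0.118]],
    [1, [0, 0, 0], [0, 0, -0.118]],
    [1, [0, 0, 0], [0, 0, -0.118]],
    [1, [0, 0, 0], [0, 0, -0.118]],
    [1, [0, 0, 0], [0, 0, -0.118]],
    [1, [0, 0, 0], [0, 0, -0.118]],
    [1, [0, 0, 0], [0, 0, -0.118]],
  ],
)

```text
clock: 3.62
eef_pos: [0.5402, 0.1463, 0.1336]
tool_rot: [0.67, 0.742, 0.011, -0.012]
ft_force: [0.2, 0.4, -0.5]
grip_width: 0.0852
```

play_rows(
  moves=[
    [1, [0, 0, 0], [0, 0, -0.118]],
    [1, [0, 0, 0], [0, 0, 0]],
    [1, [0, 0, 0], [0, 0, 0]],
  ],
)

```text
clock: 3.87
eef_pos: [0.5398, 0.1465, 0.1326]
tool_rot: [0.629, 0.778, 0.011, -0.011]
ft_force: [-0.9, 0.1, 0.3]
grip_width: 0.0855
```

```bash
cat >> h.py <<'E'
def go(pos,xdir,zdir):
    """shift cm & rotvec in tool frame to get to the pose"""
    o=bot.get_obs(); Rc=R.from_quat(o["tool_rot"])
    z=np.array(zdir,float)/np.linalg.norm(zdir); x=np.array(xdir,float); x-=z*(x@z); x/=np.linalg.norm(x)
    Rg=R.from_matrix(np.c_[x,np.cross(z,x),z])
    print("clk",o["clock"],"pos",o["eef_pos"].round(4),"q",o["joint_pos"].round(2),"F",o["ft_force"].round(1),"grip",round(o["grip_width"],4))
    print("shift",(Rc.inv().apply(np.array(pos)-o["eef_pos"])*100).round(2),"turn",(Rc.inv()*Rg).as_rotvec().round(3))
E
python3 - <<'E'
from h import *
a=.217+np.pi/2
go([.537,.169,.066],[np.cos(a),np.sin(a),0],[0,0,-1])
E
```

```text
clk 3.8667 pos [0.5398 0.1465 0.1326] q [ 0.25  0.41 -0.01  1.14  0.03  1.61] F [-0.9  0.1  0.3] grip 0.0855
shift [2.05 0.18 6.73] turn [ 0.003 -0.031 -0.006]
```

play_rows(
  moves=[
    [1, [2.05, 0.2, 0], [0, -0.03, 0]],
    [1, [0, 0, 2.2], [0, 0, 0]],
    [1, [0, 0, 2.2], [0, 0, 0]],
    [1, [0, 0, 2.0], [0, 0, 0]],
    [1, [0, 0, 0], [0, 0, 0]],
    [1, [0, 0, 0], [0, 0, 0]],
  ],
)

```text
clock: 4.37
eef_pos: [0.5353, 0.1669, 0.0665]
tool_rot: [0.628, 0.778, -0.001, -0.001]
ft_force: [-0.8, -0.8, 0.4]
grip_width: 0.0854
```

Run:
```python
from h import *
a=.217+np.pi/2
go([.537,.169,.066],[np.cos(a),np.sin(a),0],[0,0,-1])
```

```text
clk 4.3667 pos [0.5353 0.1669 0.0665] q [ 0.3   0.48 -0.09  1.    0.    1.66] F [-0.8 -0.8  0.4] grip 0.0854
shift [0.17 0.21 0.04] turn [-0.004 -0.001 -0.004]
```

Close enough; I shut the fingers on the knob.

play_rows(
  moves=[
    [-1, [0.17, 0.2, 0], [0, 0, 0]],
    [-1, [0, 0, 0], [0, 0, 0]],
    [-1, [0, 0, 0], [0, 0, 0]],
    [-1, [0, 0, 0], [0, 0, 0]],
    [-1, [0, 0, 0], [0, 0, 0]],
    [-1, [0, 0, 0], [0, 0, 0]],
    [-1, [0, 0, 0], [0, 0, 0]],
    [-1, [0, 0, 0], [0, 0, 0]],
    [-1, [0, 0, 0], [0, 0, 0]],
    [-1, [0, 0, 0], [0, 0, 0]],
  ],
)

```text
clock: 5.2
eef_pos: [0.5371, 0.1693, 0.067]
tool_rot: [0.627, 0.779, -0.001, -0.001]
ft_force: [-2.7, -1.1, 5.8]
grip_width: 0.0162
```

Run:
```python
from h import *
a=.217+np.pi/2
go([.537-.042*np.cos(.217),.169-.042*np.sin(.217),.066],[np.cos(a),np.sin(a),0],[0,0,-1])
```

```text
clk 5.2 pos [0.5371 0.1693 0.067 ] q [ 0.3   0.49 -0.09  1.    0.    1.66] F [-2.7 -1.1  5.8] grip 0.0162
shift [-0.03 -4.22  0.11] turn [-0.002 -0.001 -0.002]
```

play_rows(
  moves=[
    [-1, [0, -0.6, 0], [0, 0, 0]],
    [-1, [0, -0.6, 0], [0, 0, 0]],
    [-1, [0, -0.6, 0], [0, 0, 0]],
    [-1, [0, -0.6, 0], [0, 0, 0]],
    [-1, [0, -0.6, 0], [0, 0, 0]],
    [-1, [0, -0.6, 0], [0, 0, 0]],
    [-1, [0, -0.5, 0], [0, 0, 0]],
    [-1, [0, 0, 0], [0, 0, 0]],
    [-1, [0, 0, 0], [0, 0, 0]],
  ],
)

```text
clock: 5.95
eef_pos: [0.4981, 0.1606, 0.067]
tool_rot: [0.627, 0.779, 0.0, -0.0]
ft_force: [2.4, -0.2, 3.2]
grip_width: 0.0161
```

play_rows(
  moves=[
    [1, [0, 0, 0], [0, 0, 0]],
    [1, [0, 0, 0], [0, 0, 0]],
    [1, [0, 0, 0], [0, 0, 0]],
    [1, [0, 0, 0], [0, 0, 0]],
    [1, [0, 0, 0], [0, 0, 0]],
    [1, [0, 0, 0], [0, 0, 0]],
    [1, [0, 0, -3.5], [0, 0, 0]],
    [1, [0, 0, -4], [0, 0, 0]],
    [1, [0, 0, -4], [0, 0, 0]],
    [1, [0, 0, -3], [0, 0, 0]],
    [1, [0, 0, 0], [0, 0, 0]],
    [1, [0, 0, 0], [0, 0, 0]],
  ],
)

```text
clock: 6.95
eef_pos: [0.4991, 0.161, 0.2137]
tool_rot: [0.627, 0.779, 0.002, 0.0]
ft_force: [-1.3, 0.3, -1.4]
grip_width: 0.0856
```

Run:
```python
from h import *
o,p,d=wshot("w3"); print(o["clock"],o["eef_pos"],o["tool_rot"])
v,u=np.indices(d.shape); P=wpt(np.c_[u.ravel(),v.ravel()],d,o["eef_pos"],o["tool_rot"]); ok=(d.ravel()>.1)
for a,b,n in((.086,.1,"knob"),(.138,.152,"cap")):
    m=ok&(P[:,2]>a)&(P[:,2]<b)&(P[:,0]>.4)&(P[:,0]<.7)&(P[:,1]>.08)&(P[:,1]<.28); print(n,m.sum(),np.median(P[m],0),P[m].min(0),P[m].max(0))
```

```text
6.95 [0.49910717 0.16103441 0.21367766] [6.27034132e-01 7.78989747e-01 1.70966882e-03 4.99144601e-04]
knob 436 [0.50306113 0.16547067 0.09290642] [0.49131994 0.15235043 0.08600388] [0.61835629 0.1983367  0.09993781]
cap 343 [0.6146284  0.18798942 0.1443138 ] [0.6076098  0.17853703 0.13805904] [0.62561118 0.19593952 0.14719826]
```

View pics/w3.png

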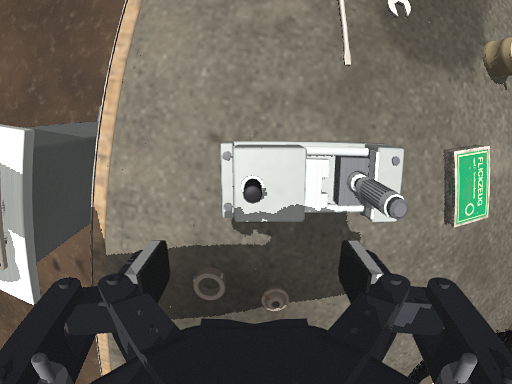

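The jaw is open by about 40 mm: the knob has moved to (253,188) and the punch stands free at cap (397,208). I go to the punch.

play_rows(
  moves=[
    [1, [0, 3.95, 0], [0, 0, 0]],
    [1, [0, 3.95, 0], [0, 0, 0]],
    [1, [0, 3.95, 0], [0, 0, 0]],
    [1, [0, 0, 0], [0, 0, 0]],
    [1, [0, 0, 0], [0, 0, 0]],
  ],
)

```text
clock: 7.42
eef_pos: [0.6134, 0.1856, 0.2051]
tool_rot: [0.627, 0.779, -0.004, -0.003]
ft_force: [-1.2, -0.7, -0.5]
grip_width: 0.0855
```

Run:
```python
from h import *
a=.217+np.pi/2
go([.6145,.187,.084],[np.cos(a),np.sin(a),0],[0,0,-1])
o,p,d=wshot("w4")
v,u=np.indices(d.shape); P=wpt(np.c_[u.ravel(),v.ravel()],d,o["eef_pos"],o["tool_rot"]); ok=(d.ravel()>.05)
m=ok&(P[:,2]>.07)&(P[:,2]<.15)&(P[:,0]>.58)&(P[:,0]<.65)&(P[:,1]>.15)&(P[:,1]<.22)
for lo in (.07,.09,.11,.138): 
    k=m&(P[:,2]>lo)&(P[:,2]<lo+.012); print(lo,k.sum(),np.median(P[k],0),P[k].min(0),P[k].max(0))
```

```text
clk 7.4167 pos [0.6134 0.1856 0.2051] q [0.29 0.55 0.4  1.43 0.   1.65] F [-1.2 -0.7 -0.5] grip 0.0855
shift [ 0.11  0.27 12.11] turn [-0.011 -0.    -0.002]
0.07 49 [0.61648882 0.19718369 0.07679771] [0.60603987 0.18877366 0.07002313] [0.62608818 0.19854891 0.08183906]
0.09 73 [0.61448091 0.19685298 0.09597882] [0.60571025 0.18888783 0.09003903] [0.62603781 0.19845123 0.10193785]
0.11 90 [0.61449262 0.19639557 0.11702541] [0.60568321 0.18582965 0.11009189] [0.62781015 0.19873542 0.12189788]
0.138 478 [0.61666291 0.18861204 0.14445167] [0.60814823 0.17817791 0.13820545] [0.62552907 0.19632125 0.14695722]
```

play_rows(
  moves=[
    [1, [0.15, 0.4, 0], [-0.011, 0, 0]],
    [1, [0, 0, 3], [0, 0, 0]],
    [1, [0, 0, 3], [0, 0, 0]],
    [1, [0, 0, 3], [0, 0, 0]],
    [1, [0, 0, 3], [0, 0, 0]],
    [1, [0, 0, 0], [0, 0, 0]],
    [1, [0, 0, 0], [0, 0, 0]],
  ],
)

```text
clock: 8.05
eef_pos: [0.6157, 0.188, 0.0908]
tool_rot: [0.627, 0.779, 0.002, 0.002]
ft_force: [0.2, 0.8, 1.2]
grip_width: 0.0856
```

Run:
```python
from h import *
a=.217+np.pi/2
go([.6157,.1875,.084],[np.cos(a),np.sin(a),0],[0,0,-1])
```

```text
clk 8.05 pos [0.6157 0.188  0.0908] q [0.3  0.6  0.19 1.15 0.   1.65] F [0.2 0.8 1.2] grip 0.0856
shift [-0.05 -0.01  0.68] turn [ 0.005 -0.001 -0.001]
```

play_rows(
  moves=[
    [1, [0, 0, 0.6], [0.005, 0, 0]],
    [1, [0, 0, 0], [0, 0, 0]],
    [-1, [0, 0, 0], [0, 0, 0]],
    [-1, [0, 0, 0], [0, 0, 0]],
    [-1, [0, 0, 0], [0, 0, 0]],
    [-1, [0, 0, 0], [0, 0, 0]],
    [-1, [0, 0, 0], [0, 0, 0]],
    [-1, [0, 0, 0], [0, 0, 0]],
    [-1, [0, 0, 0], [0, 0, 0]],
    [-1, [0, 0, 0], [0, 0, 0]],
    [-1, [0, 0, 0], [0, 0, 0]],
  ],
)

```text
clock: 8.97
eef_pos: [0.6173, 0.1883, 0.0854]
tool_rot: [0.627, 0.779, 0.001, 0.0]
ft_force: [-4.8, -1.3, 6.3]
grip_width: 0.0202
```

Run:
```python
from h import *
a=.217+np.pi/2
go([.6157,.1875,.15],[np.cos(a),np.sin(a),0],[0,0,-1]); print(bot.get_obs()["ft_torque"],bot.get_obs()["tool_rot"])
```

```text
clk 8.9667 pos [0.6173 0.1883 0.0854] q [0.3  0.61 0.19 1.14 0.   1.65] F [-4.8 -1.3  6.3] grip 0.0202
shift [-0.04 -0.16 -6.46] turn [ 0.002 -0.001 -0.002]
[-0.28819428  1.16873207 -0.00342123] [6.27035102e-01 7.78990002e-01 1.16991660e-03 4.34741760e-04]
```

play_rows(
  moves=[
    [-1, [0, 0.15, -0.3], [0, 0, 0]],
    [-1, [0, 0, -0.7], [0, 0, 0]],
    [-1, [0, 0, -1], [0, 0, 0]],
    [-1, [0, 0, -1.5], [0, 0, 0]],
    [-1, [0, 0, -2], [0, 0, 0]],
    [-1, [0, 0, -2], [0, 0, 0]],
    [-1, [0, 0, -2], [0, 0, 0]],
    [-1, [0, 0, -2], [0, 0, 0]],
    [-1, [0, 0, 0], [0, 0, 0]],
    [-1, [0, 0, 0], [0, 0, 0]],
  ],
)

```text
clock: 9.8
eef_pos: [0.6214, 0.1892, 0.2026]
tool_rot: [0.627, 0.779, 0.005, 0.003]
ft_force: [-0.6, -0.1, -2.3]
grip_width: 0.0206
```

Run:
```python
from h import *
go([.5,-.05,.2],[0,1,0],[0,0,-1])
for n in("scene","side"):
    o,p,d=shot(n); cv2.imwrite(f"pics/{n}1.png",p[:,:,::-1]); np.savez(f"{n}1.npz",p=p,d=d,X=pts(n,d))
s=cv2.imread("pics/scene1.png")
# bracket plane + outline from initial scene shot
z=np.load("scene0.npz");P=z["X"].reshape(-1,3)
m=(P[:,0]>.5)&(P[:,0]<.75)&(P[:,1]<-.08)&(P[:,1]>-.28)&(P[:,2]>.02)&(P[:,2]<.09)
Q=P[m]
for _ in range(6):
    c=np.median(Q,0) if _==0 else Q.mean(0); n=np.linalg.svd(Q-Q.mean(0))[2][2]; n*=np.sign(n[2]); r=abs((Q-Q.mean(0))@n); Q=Q[r<max(.0025,np.percentile(r,80))]
print("plane n",n,"c",Q.mean(0),len(Q),"tilt",np.degrees(np.arccos(n[2])),"yaw of x",np.degrees(np.arctan2(-n[1],-n[0])))
cr=cv2.resize(cv2.imread("pics/scene0.png")[140:210,255:345],None,fx=6,fy=6,interpolation=2)
cl=cv2.resize(s[150:300,130:280],(420,420),interpolation=2)[:, :260]
cv2.imwrite("pics/c1.png",np.hstack([cr,cl]))
```

```text
clk 9.8 pos [0.6214 0.1892 0.2026] q [0.3  0.55 0.39 1.4  0.   1.65] F [-0.6 -0.1 -2.3] grip 0.0206
shift [-20.78 -16.97   0.05] turn [ 0.011 -0.002  0.215]
plane n [-0.33408137  0.04560118  0.94144048] c [ 0.61457075 -0.18194511  0.0446802 ] 721 tilt 19.705110078510305 yaw of x -7.772680706555115
```

View pics/c1.png

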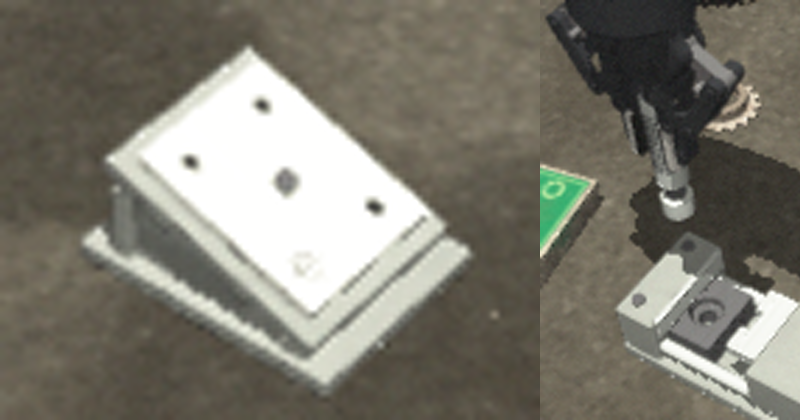

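The crop shows the punch lifted clear of the vice, with the cross and circle at full-picture pixel (306,184.2). The screw head is at (302.7,170.2) and the holes are at (298.7,157.3), (286.8,166.8) and (317.3,174.3).

```bash
cat >> h.py <<'E'
def ray(n,uv):
    i=bot.camera_info(n);K=i["K"];T=i["world_from_camera"]
    return T[:3,3],T[:3,:3]@np.array([(uv[0]-K[0,2])/K[0,0],-(uv[1]-K[1,2])/K[1,1],-1])
def hit(o,r,c,n): return o+r*(((c-o)@n)/(r@n))
E
python3 - <<'E'
from h import *
n=np.array([-.33408,.0456,.94144]);c=np.array([.61457,-.18195,.04468])
L=dict(cross=(306,184.2),screw=(302.7,170.2),hTop=(298.7,157.3),hL=(286.8,166.8),hR=(317.3,174.3))
W={k:hit(*ray("scene",v),c,n) for k,v in L.items()}
for k,w in W.items(): print(k,w.round(4))
x=W["hL"]-W["cross"];print("x len",np.linalg.norm(x),"yaw",np.degrees(np.arctan2(x[1],x[0])))
# wrist shot w2 check : plane and plate
z=np.load("w2.npz");p=z["p"];cr=cv2.resize(p[125:235,425:512,::-1],None,fx=5,fy=5,interpolation=2);cv2.imwrite("pics/c2.png",cr)
d=z["d"];v,u=np.indices(d.shape);P=wpt(np.c_[u.ravel(),v.ravel()],d,z["pos"],z["rot"])
m=(d.ravel()>.1)&(P[:,0]>.5)&(P[:,0]<.75)&(P[:,1]<-.08)&(P[:,1]>-.28)&(P[:,2]>.025)&(P[:,2]<.09)
Q=P[m]
for _ in range(6):
    nn=np.linalg.svd(Q-Q.mean(0))[2][2];nn*=np.sign(nn[2]);r=abs((Q-Q.mean(0))@nn);Q=Q[r<max(.0025,np.percentile(r,80))]
print("w2 plane",nn,Q.mean(0),len(Q))
# punch axis from current scene & side depth
for s in("scene","side"):
    z=np.load(s+"1.npz");P=z["X"].reshape(-1,3)
    for lo in(.12,.135,.15,.165,.18):
        m=(abs(P[:,0]-.6214)<.03)&(abs(P[:,1]-.19)<.03)&(abs(P[:,2]-lo)<.0075); 
        if m.sum(): print(s,lo,m.sum(),P[m].mean(0).round(4),P[m].min(0).round(3),P[m].max(0).round(3))
E
```

```text
cross [ 0.5841 -0.1614  0.0329]
screw [ 0.6144 -0.1851  0.0448]
hTop [ 0.6447 -0.2056  0.0565]
hL [ 0.6449 -0.1597  0.0544]
hR [ 0.5844 -0.2064  0.0352]
x len 0.06447963045602212 yaw 1.6821206632710182
w2 plane [-0.3030669   0.04647772  0.95183522] [ 0.61725933 -0.17634875  0.04404035] 1710
scene 0.135 2 [0.6206 0.1857 0.135 ] [0.62  0.185 0.135] [0.622 0.186 0.135]
scene 0.15 36 [0.614  0.1893 0.1523] [0.61  0.175 0.146] [0.624 0.196 0.157]
scene 0.165 81 [0.6163 0.1883 0.1635] [0.609 0.176 0.158] [0.63  0.196 0.172]
scene 0.18 43 [0.6144 0.1899 0.1816] [0.61  0.178 0.173] [0.624 0.196 0.187]
side 0.135 4 [0.6182 0.1866 0.1354] [0.617 0.185 0.132] [0.619 0.188 0.138]
side 0.15 41 [0.614  0.1908 0.1512] [0.607 0.176 0.143] [0.625 0.198 0.157]
side 0.165 45 [0.6166 0.1893 0.1625] [0.609 0.176 0.158] [0.629 0.199 0.171]
side 0.18 43 [0.6146 0.1911 0.1805] [0.608 0.177 0.173] [0.626 0.197 0.187]
```

```bash
cat >> h.py <<'E'
YAW=np.radians(1.0)
N=np.array([-np.sin(np.radians(20))*np.cos(YAW),-np.sin(np.radians(20))*np.sin(YAW),np.cos(np.radians(20))])
YD=np.array([-np.sin(YAW),np.cos(YAW),0])
E
python3 - <<'E'
from h import *
c=np.array([.6153,-.180,.0446])
L=dict(cross=(306,184.2),screw=(302.7,170.2),hTop=(298.7,157.3),hL=(286.8,166.8),hR=(317.3,174.3))
W={k:hit(*ray("scene",v),c,N) for k,v in L.items()}
XD=np.cross(YD,N)
for k,w in W.items(): print(k,w.round(4),"in-plate mm",((w-W["cross"])@np.c_[XD,YD]*1000).round(1))
go(W["cross"]+N*(.0694+.035),YD,-N)
E
```

```text
cross [ 0.5839 -0.1611  0.0333] in-plate mm [0. 0.]
screw [ 0.6147 -0.1855  0.0443] in-plate mm [ 32.3 -24.9]
hTop [ 0.6455 -0.2066  0.0554] in-plate mm [ 64.7 -46.6]
hL [ 0.6443 -0.1588  0.0553] in-plate mm [64.3  1.2]
hR [ 0.5854 -0.2079  0.0335] in-plate mm [  0.7 -46.8]
clk 9.9 pos [0.6192 0.1886 0.1993] q [0.3  0.55 0.39 1.4  0.   1.65] F [-0.2 -0.9 -1.1] grip 0.0206
shift [-32.71 -14.45   6.71] turn [-0.344 -0.036  0.196]
```

play_rows(
  moves=[
    [-1, [-2, -0.9, 0], [0, 0, 0]],
    [-1, [-3.4, -1.5, 0], [0, 0, 0]],
    [-1, [-3.4, -1.5, 0], [0, 0, 0]],
    [-1, [-3.4, -1.5, 0], [0, 0, 0]],
    [-1, [-3.4, -1.5, 0], [0, 0, 0]],
    [-1, [-3.4, -1.5, 0], [0, 0, 0]],
    [-1, [-3.4, -1.5, 0], [0, 0, 0]],
    [-1, [-3.4, -1.5, 0], [0, 0, 0]],
    [-1, [-3.4, -1.5, 0], [0, 0, 0]],
    [-1, [-2, -0.9, 0], [0, 0, 0]],
    [-1, [0, 0, 0], [0, 0, 0]],
    [-1, [0, 0, 0], [0, 0, 0]],
  ],
)

```text
clock: 10.9
eef_pos: [0.5499, -0.1467, 0.1976]
tool_rot: [0.628, 0.778, 0.001, -0.0]
ft_force: [-0.6, 0.2, -0.6]
grip_width: 0.0206
```

play_rows(
  moves=[
    [-1, [0, 0, 0], [-0.085, -0.009, 0.049]],
    [-1, [0, 0, 0], [-0.085, -0.009, 0.049]],
    [-1, [0, 0, 0], [-0.085, -0.009, 0.049]],
    [-1, [0, 0, 0], [-0.085, -0.009, 0.049]],
    [-1, [0, 0, 0], [0, 0, 0]],
    [-1, [0, 0, 0], [0, 0, 0]],
  ],
)

```text
clock: 11.4
eef_pos: [0.5489, -0.1439, 0.1979]
tool_rot: [0.69, 0.704, 0.121, 0.118]
ft_force: [1.1, 0.3, -1.0]
grip_width: 0.0209
```

```bash
sed -i 's/radians(1.0)/radians(2.0)/' h.py
python3 - <<'E'
from h import *
go(np.array([.5839,-.1611,.0333])+N*(.0694+.025),YD,-N)
E
```

```text
clk 11.4 pos [ 0.5489 -0.1439  0.1979] q [-0.32  0.16 -0.25  0.84  0.11  1.25] F [ 1.1  0.3 -1. ] grip 0.0209
shift [-1.84 -2.31  7.23] turn [-0.009  0.005 -0.015]
```

play_rows(
  moves=[
    [-1, [-1.85, -2.3, 0], [-0.009, 0.005, -0.015]],
    [-1, [0, 0, 2.4], [0, 0, 0]],
    [-1, [0, 0, 2.4], [0, 0, 0]],
    [-1, [0, 0, 2.2], [0, 0, 0]],
    [-1, [0, 0, 0], [0, 0, 0]],
    [-1, [0, 0, 0], [0, 0, 0]],
    [-1, [0, 0, 0], [0, 0, 0]],
  ],
)

```text
clock: 11.98
eef_pos: [0.5558, -0.1638, 0.1271]
tool_rot: [0.684, 0.708, 0.126, 0.123]
ft_force: [0.5, -0.8, -0.9]
grip_width: 0.0209
```

Run:
```python
from h import *
go(np.array([.5839,-.1611,.0333])+N*(.0694),YD,-N)
o,p,d=wshot("w5")
cv2.imwrite("pics/w5c.png",cv2.resize(p[120:270,160:350,::-1],None,fx=4,fy=4,interpolation=2))
```

```text
clk 11.9833 pos [ 0.5558 -0.1638  0.1271] q [-0.35  0.24 -0.35  0.65  0.13  1.2 ] F [ 0.5 -0.8 -0.9] grip 0.0209
shift [ 0.18 -0.57  2.83] turn [0.006 0.002 0.   ]
```

View pics/w5c.png

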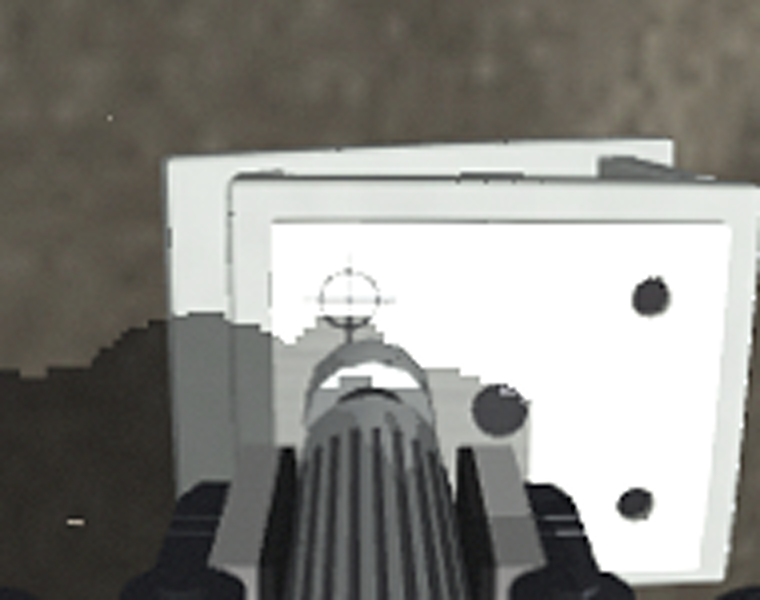

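The wrist view, with right being up the slope, shows the cross at full-picture pixel (247.2,194.8) and the upper-left hole at (322.8,194.3). The other far hole is at (318.5,245.8). The punch collar, centred near column 252.5, hides its point.

```bash
cat >> h.py <<'E'
def proj(P,pos,rot):
    i=bot.camera_info("wrist");K=i["K"];T=i["T_tool_cam"];P=np.atleast_2d(P)
    t=(P-pos)@R.from_quat(rot).as_matrix(); c=(t-T[:3,3])@T[:3,:3]; c=c*[1,-1,-1]
    r=np.linalg.norm(c[:,:2],axis=1);th=np.arctan2(r,c[:,2]);return c[:,:2]/r[:,None]*th[:,None]*K[0,0]+[K[0,2],K[1,2]]
E
python3 - <<'E'
from h import *
z=np.load("w5.npz");pos,rot,d=z["pos"],z["rot"],z["d"];Rm=R.from_quat(rot).as_matrix()
# plane from depth on plate, right-hand bright part
px=[(u,v) for u in range(232,338,3) for v in range(178,262,3)]
P=np.array([wpt([q],[d[q[1],q[0]]],pos,rot)[0] for q in px if d[q[1],q[0]]>.25]);Q=P
for _ in range(8):
    c=Q.mean(0);n=np.linalg.svd(Q-c)[2][2];n*=np.sign(n[2]);r=abs((P-c)@n);Q=P[r<max(.002,np.percentile(r,60) if _<3 else 0)]
print("plane",n.round(4),"N",N.round(4),len(Q),len(P),"angle deg",np.degrees(np.arccos(n@N)))
h0=(np.array([.5839,-.1611,.0333])-c)@n;print("prior cross off plane",h0)
for nm,uv in dict(cross=(247.25,194.75),hL=(322.75,194.25),hT=(318.5,245.75)).items():
    o,r,_=wray(uv,pos,rot)
    a=hit(o,r[0],c,n); b=hit(o,r[0],np.array([.5839,-.1611,.0333]),N); print(nm,a.round(4),b.round(4))
# expected collar and barrel silhouettes in the crop
for s in(14,30,44,60):
    cen=np.array([0,0,.0694-s/1000]);rad=.011
    pts_=[cen+[rad*np.cos(t),rad*np.sin(t),0] for t in np.linspace(0,6.28,60)]
    uv=(proj(pos+np.array(pts_)@Rm.T,pos,rot)-[160,120])*4
    print(s,"u",uv[:,0].min().round(),uv[:,0].max().round(),"v",uv[:,1].min().round(),uv[:,1].max().round())
print("tip px",(proj(pos+Rm@[0,0,.0694],pos,rot)-[160,120])*4)
# collar depth
for v in range(200,232,4): print(v,d[v,244:262:3].round(3))
E
```

```text
plane [-0.3402 -0.0019  0.9404] N [-0.3418 -0.0119  0.9397] 313 345 angle deg 0.5825100818324
prior cross off plane 0.00014164999441137352
cross [ 0.5858 -0.1573  0.0339] [ 0.5858 -0.1572  0.034 ]
hL [ 0.6459 -0.1549  0.0556] [ 0.6457 -0.1549  0.0559]
hT [ 0.6468 -0.2024  0.0558] [ 0.6469 -0.2025  0.0557]
14 u 305.0 430.0 v 331.0 450.0
30 u 299.0 435.0 v 359.0 486.0
44 u 294.0 439.0 v 387.0 522.0
60 u 286.0 445.0 v 425.0 569.0
tip px [[367.70406774 366.7740729 ]]
200 [0.249 0.246 0.246 0.248 0.249 0.247]
204 [0.248 0.249 0.249 0.249 0.249 0.25 ]
208 [0.2   0.198 0.196 0.197 0.198 0.2  ]
212 [0.193 0.19  0.19  0.191 0.19  0.191]
216 [0.192 0.191 0.192 0.192 0.191 0.192]
220 [0.191 0.175 0.174 0.172 0.176 0.19 ]
224 [0.169 0.168 0.167 0.165 0.169 0.168]
228 [0.164 0.161 0.161 0.159 0.161 0.16 ]
```

Run:
```python
from h import *
go(np.array([.585,-.1588,.0337])+N*(.0694+.006)+.0018*YD,YD,-N)
```

```text
clk 12.0333 pos [ 0.5558 -0.164   0.1276] q [-0.36  0.24 -0.35  0.65  0.13  1.2 ] F [ 0.2 -1.  -1.6] grip 0.0205
shift [ 0.6  -0.47  2.29] turn [ 0.007  0.002 -0.   ]
```

play_rows(
  moves=[
    [-1, [0.6, -0.45, 0], [0.006, 0.002, 0]],
    [-1, [0, 0, 0.8], [0, 0, 0]],
    [-1, [0, 0, 0.7], [0, 0, 0]],
    [-1, [0, 0, 0.7], [0, 0, 0]],
    [-1, [0, 0, 0], [0, 0, 0]],
    [-1, [0, 0, 0], [0, 0, 0]],
    [-1, [0, 0, 0], [0, 0, 0]],
    [-1, [0, 0, 0], [0, 0, 0]],
  ],
)

```text
clock: 12.7
eef_pos: [0.5572, -0.1578, 0.1039]
tool_rot: [0.685, 0.708, 0.125, 0.12]
ft_force: [0.3, 0.5, -1.9]
grip_width: 0.0206
```

Run:
```python
from h import *
go(np.array([.585,-.1588,.0337])+N*(.0694)+.0018*YD,YD,-N)
o,p,d=wshot("w6")
t=[cv2.resize(p[150:250,205:305,::-1],(400,400),interpolation=2)]
for n in("scene","side"):
    _,p,d=shot(n); np.savez(n+"6.npz",p=p,d=d)
    u,v=(306,178) if n=="scene" else (277,178)
    t.append(cv2.resize(p[v-25:v+25,u-25:u+25,::-1],(400,400),interpolation=2))
m=np.hstack(t);cv2.imwrite("pics/m6.png",cv2.resize(m,(798,266)) if 0 else np.vstack([np.hstack(t[:2])]));cv2.imwrite("pics/m6s.png",t[2])
m2=np.zeros((600,800,3),np.uint8);m2[:400,:400]=t[0];m2[:400,400:]=t[1];m2[400:,:200]=t[2][::2,::2];cv2.imwrite("pics/m6.png",m2)
```

```text
clk 12.7 pos [ 0.5572 -0.1578  0.1039] q [-0.34  0.27 -0.38  0.59  0.13  1.22] F [ 0.3  0.5 -1.9] grip 0.0206
shift [-0.02  0.21  0.6 ] turn [-0.001 -0.    -0.002]
```

View pics/m6.png

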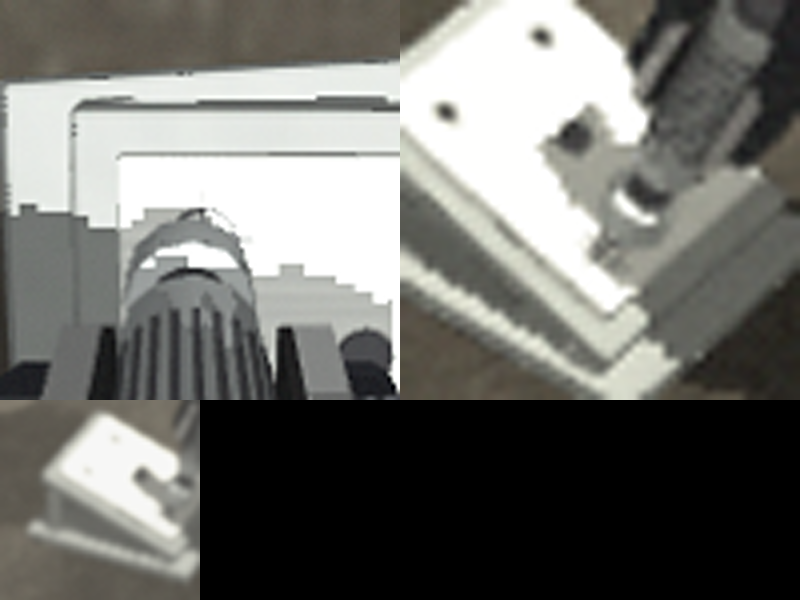

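Wrist crop: the cross's vertical line is at column 202 with its upper end at row 190, and the collar is centred at column 188 with its upper edge at row 214. The scene crop shows the point's dark tip at about (603,246), close to the cross at (600,250). I work out the correction.

Run:
```python
from h import *
z=np.load("w6.npz");pos,rot=z["pos"],z["rot"];Rm=R.from_quat(rot).as_matrix()
def cr(uv): return np.array([205,150])+np.array(uv)/4
C=np.array([.585,-.1588,.0337])
# top end of cross line on plate, in tool frame
o,r,_=wray(cr((202,190)),pos,rot); e=Rm.T@(hit(o,r[0],C,N)-pos)*1000
z5=np.load("w5.npz");q=lambda v:hit(*[x if i==0 else x[0] for i,x in enumerate(wray((160+349/4,120+v/4),z5["pos"],z5["rot"])[:2])],C,N)
L=(q(255)-q(299))@YD*1000; print("end tool mm",e.round(2),"halflen",L)
print("cross tool mm (x,y)",(e[0]-L).round(2),e[1].round(2))
for s in(14,30):
    pts_=np.array([[.011*np.cos(t),.011*np.sin(t),.0694-s/1000] for t in np.linspace(0,6.28,90)])
    uv=(proj(pos+pts_@Rm.T,pos,rot)-[205,150])*4; print(s,uv.min(0).round(1),uv.max(0).round(1))
print("1mm x at collar px",((proj(pos+Rm@[.001,0,.055],pos,rot)-proj(pos+Rm@[0,0,.055],pos,rot))*4).round(2))
# scene: expected px of the cross estimate and of TCP-derived tip, x8 crop
i=bot.camera_info("scene");K,T=i["K"],i["world_from_camera"]
def sp(P): c=(P-T[:3,3])@T[:3,:3]; return ((np.array([K[0,0]*c[0]/-c[2]+K[0,2],K[1,1]*c[1]/c[2]+K[1,2]]) if 0 else np.array([K[0,0]*c[0]/-c[2]+K[0,2],-K[1,1]*c[1]/-c[2]+K[1,2]]))-[281,153])*8
for nm,t in dict(tip=[0,0,.0694],tip_x18=[-.0018,.0,.0694],collar14=[0,0,.0554],collar30=[0,0,.0394]).items(): print(nm,sp(pos+Rm@t).round(0))
print("tool x 1mm",(sp(pos+Rm@[.001,0,.0694])-sp(pos+Rm@[0,0,.0694])).round(1),"tool y",(sp(pos+Rm@[0,.001,.0694])-sp(pos+Rm@[0,0,.0694])).round(1),"z",(sp(pos+Rm@[0,0,.0704])-sp(pos+Rm@[0,0,.0694])).round(1))
```

```text
end tool mm [ 9.31  2.7  75.42] halflen 9.363064209574478
cross tool mm (x,y) -0.05 2.7
14 [124.4 210.9] [250.1 329.6]
30 [118.9 238.8] [254.5 365.6]
1mm x at collar px [[-0.02 -5.42]]
tip [201. 248.]
tip_x18 [204. 245.]
collar14 [217. 224.]
collar30 [235. 195.]
tool x 1mm [-2.   1.7] tool y [-2.4 -2.2] z [-1.1  1.7]
```

Run:
```python
from h import *
for f in("w5","w6"):
    z=np.load(f+".npz");pos,rot,d=z["pos"],z["rot"],z["d"];Rm=R.from_quat(rot).as_matrix()
    U=range(243,262); obs=[]
    for u in U:
        col=d[190:235,u]; j=np.argmax(np.diff(col)<-.02); obs.append(190+j+.5+.5)
    pts_=np.array([[.011*np.cos(t),.011*np.sin(t),.0694-.014] for t in np.linspace(-1.6,1.6,400)])
    uv=proj(pos+pts_@Rm.T,pos,rot)+.0
    pred=[uv[np.argmin(abs(uv[:,0]-u)),1] for u in U]
    print(f,"top edge obs-pred px",np.round(np.array(obs)-pred,1))
    rows=range(212,219)
    print([(v,np.where(d[v,225:285]<d[v,230]-.02)[0][[0,-1]]+225) for v in rows if (d[v,225:285]<d[v,230]-.02).any()])
    print("pred L/R",np.round(proj(pos+np.array([[0,-.011,.05],[0,.011,.05]])@Rm.T,pos,rot),1).tolist())
z=np.load("w6.npz");print(z["d"][185:200:3,255],[ (Rm.T@(wpt([(255,v)],[z["d"][v,255]],pos,rot)[0]-pos)*1000).round(1).tolist() for v in(188,194,198)])
```

```text
w5 top edge obs-pred px [-4.2  1.3  1.8  2.2  2.6  1.8  2.   2.2  2.3  2.3  2.2 -8.9  2.   2.7
  2.4  2.   1.6  2.1  2.4]
[(212, array([238, 265])), (213, array([238, 265])), (214, array([238, 266])), (215, array([236, 266])), (216, array([237, 266])), (217, array([237, 266])), (218, array([236, 266]))]
pred L/R [[235.7, 220.4], [267.9, 220.4]]
w6 top edge obs-pred px [  1.8 -13.7   1.8   2.2   2.6   1.8   2.    2.2   2.3   2.3   2.2   2.1
   2.    2.7   2.4   2.    1.6   2.1   2.4]
[(212, array([238, 265])), (213, array([238, 265])), (214, array([238, 266])), (215, array([237, 266])), (216, array([237, 266])), (217, array([237, 266])), (218, array([236, 266]))]
pred L/R [[235.7, 220.4], [267.9, 220.4]]
[0.22751732 0.22599785 0.22243518 0.22264752 0.22488095] [[15.9, 2.3, 78.7], [12.3, 2.3, 74.3], [9.4, 2.3, 73.7]]
```

play_rows(
  moves=[
    [-1, [0.1, 0.25, 0], [0, 0, 0]],
    [-1, [0, 0, 0.3], [0, 0, 0]],
    [-1, [0, 0, 0], [0, 0, 0]],
    [-1, [0, 0, 0], [0, 0, 0]],
    [-1, [0, 0, 0], [0, 0, 0]],
  ],
)

```text
clock: 13.27
eef_pos: [0.5603, -0.1565, 0.1015]
tool_rot: [0.685, 0.708, 0.125, 0.12]
ft_force: [0.5, -0.3, -1.2]
grip_width: 0.0208
```

Run:
```python
from h import *
go(np.array([.5858,-.1573,.0339])+N*(.0694)+.0015*YD,YD,-N)
o,p,d=wshot("w7")
t=[cv2.resize(p[185:225,235:275,::-1],(400,400),interpolation=2)]
P=[]
for k in range(4): P.append(shot("scene")[1].astype(float))
p=np.mean(P,0); p=np.clip(255*(p/255)**.6,0,255).astype(np.uint8)
t.append(cv2.resize(p[164:200,288:324,::-1],(400,400),interpolation=2))
cv2.imwrite("pics/m7.png",np.hstack(t))
```

```text
clk 13.2667 pos [ 0.5603 -0.1565  0.1015] q [-0.34  0.28 -0.37  0.59  0.12  1.22] F [ 0.5 -0.3 -1.2] grip 0.0208
shift [-0.02  0.08  0.29] turn [-0.001 -0.    -0.002]
```

View pics/m7.png

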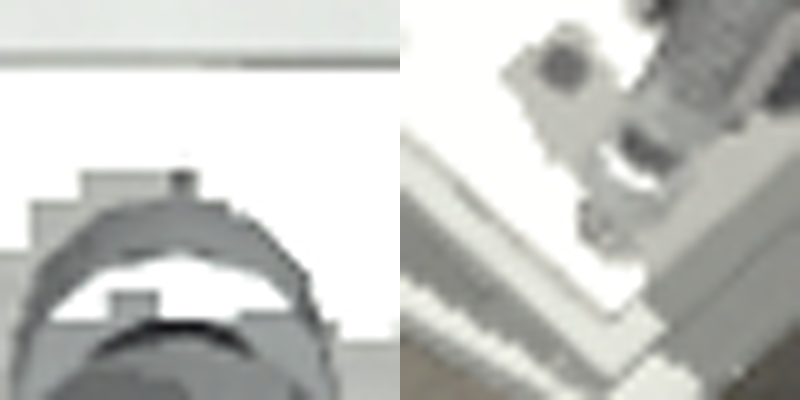

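The collar and the cross line agree to under 1 mm in the wrist crop: line at column 182, collar centre at 175. In the scene crop the punch axis runs through the cross at about (600,224). I now lower gently and watch the force.

```bash
cat >> h.py <<'E'
def fn(k=8):
    A=[]
    for _ in range(k): bot.camera("side"); o=bot.get_obs(); A.append(np.r_[o["ft_force"]@N,o["eef_pos"],o["ft_force"]])
    A=np.array(A);m=A.mean(0);C=np.array([.5858,-.1573,.0339])
    print("clk",o["clock"],"Fn",m[0].round(2),"sd",A[:,0].std().round(2),"F",m[4:].round(2),"height tip0 mm",((m[1:4]-C)@N*1000-69.4).round(2),"along x,y mm",((m[1:4]-C)@np.cross(YD,N)*1000).round(2),((m[1:4]-C)@YD*1000).round(2),"grip",o["grip_width"])
E
python3 -c "
from h import *
fn()"
```

```text
clk 13.9167 Fn -1.28 sd 0.41 F [ 0.14  0.3  -1.31] height tip0 mm 3.02 along x,y mm -0.66 1.66 grip 0.02062466408587217
```

play_rows(
  moves=[
    [-1, [0, 0.07, 0.1], [0, 0, 0]],
    [-1, [0, 0, 0.1], [0, 0, 0]],
    [-1, [0, 0, 0.1], [0, 0, 0]],
    [-1, [0, 0, 0.1], [0, 0, 0]],
    [-1, [0, 0, 0], [0, 0, 0]],
    [-1, [0, 0, 0], [0, 0, 0]],
  ],
)

```text
clock: 14.42
eef_pos: [0.5626, -0.1565, 0.0983]
tool_rot: [0.685, 0.708, 0.125, 0.12]
ft_force: [-0.1, 0.2, -0.0]
grip_width: 0.0209
```

```bash
python3 -c "
from h import *
fn()"
```

```text
clk 14.8167 Fn 0.83 sd 0.82 F [-0.6   0.04  0.66] height tip0 mm -0.88 along x,y mm 0.24 1.6 grip 0.020531275585215034
```

play_rows(
  moves=[
    [-1, [0, 0, 0.1], [0, 0, 0]],
    [-1, [0, 0, 0.1], [0, 0, 0]],
    [-1, [0, 0, 0.1], [0, 0, 0]],
    [-1, [0, 0, 0.1], [0, 0, 0]],
    [-1, [0, 0, 0], [0, 0, 0]],
    [-1, [0, 0, 0], [0, 0, 0]],
  ],
)

```text
clock: 15.32
eef_pos: [0.5639, -0.1564, 0.0945]
tool_rot: [0.685, 0.708, 0.125, 0.12]
ft_force: [-1.1, -0.8, 2.6]
grip_width: 0.0207
```

```bash
python3 -c "
from h import *
fn(16)
go(np.array([.5858,-.1573,.0339])+N*(.0694-.007)+.0015*YD,YD,-N)"
```

```text
clk 16.1167 Fn 2.55 sd 0.4 F [-0.77 -0.2   2.43] height tip0 mm -4.94 along x,y mm 0.14 1.62 grip 0.020630015533798684
clk 16.1167 pos [ 0.5638 -0.1564  0.0945] q [-0.33  0.29 -0.38  0.57  0.12  1.22] F [-0.6  0.2  2.3] grip 0.0206
shift [-0.01 -0.01  0.2 ] turn [-0.001 -0.    -0.002]
```

play_rows(
  moves=[
    [-1, [0, 0, 0.08], [0, 0, 0]],
    [-1, [0, 0, 0.08], [0, 0, 0]],
    [-1, [0, 0, 0], [0, 0, 0]],
    [-1, [0, 0, 0], [0, 0, 0]],
  ],
)

```text
clock: 16.45
eef_pos: [0.5644, -0.1564, 0.093]
tool_rot: [0.685, 0.708, 0.125, 0.12]
ft_force: [-1.3, -0.6, 2.4]
grip_width: 0.0206
```

```bash
python3 -c "
from h import *
fn(12)
go(np.array([.5858,-.1573,.0339])+N*(.0694-.007)+.0015*YD,YD,-N)
o,p,d=wshot('w8')
a=cv2.resize(p[175:235,225:285,::-1],(400,400),interpolation=2)
_,p,d=shot('scene'); b=cv2.resize(p[150:300,150:345,::-1],(400,308),interpolation=2); b=np.vstack([b,np.zeros((92,400,3),np.uint8)])
cv2.imwrite('pics/m8.png',np.hstack([a,b]))"
```

```text
clk 17.05 Fn 3.29 sd 0.43 F [-0.84 -0.05  3.2 ] height tip0 mm -6.57 along x,y mm 0.09 1.64 grip 0.020779048420019264
clk 17.05 pos [ 0.5644 -0.1564  0.093 ] q [-0.33  0.3  -0.38  0.57  0.12  1.22] F [-1.1 -0.3  2.5] grip 0.0208
shift [-0.01 -0.01  0.04] turn [-0.001 -0.    -0.002]
```

View pics/m8.png

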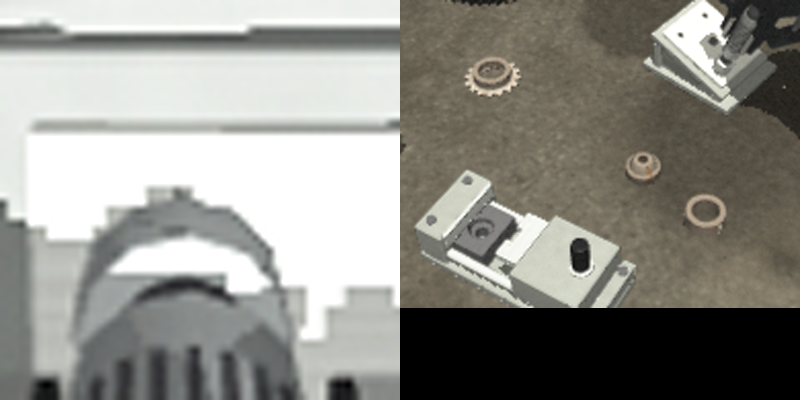

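Wrist crop: the collar sits over the cross with the line end at about (181,190), and the plate corner is at (28,127). The scene crop shows the jaw open, the vice empty and all three loose parts undisturbed. As a last check I use the plate corner (the cross should be 16 mm in from both edges), then hand in.

```bash
python3 -c "
from h import *
z=np.load('w8.npz');pos,rot=z['pos'],z['rot'];Rm=R.from_quat(rot).as_matrix()
o,r,_=wray((225+28/6.67,175+127/6.67),pos,rot);print('corner in tool mm',(Rm.T@(hit(o,r[0],np.array([.5858,-.1573,.0339]),N)-pos)*1000).round(2),'expected approx (14.5,-16)')
# same corner seen in w5 relative to the cross there
z=np.load('w5.npz');a=[]
for uv in((160+272/4,120+221/4),(160+349/4,120+299/4)):
    o,r,_=wray(uv,z['pos'],z['rot']);a.append(hit(o,r[0],np.array([.5858,-.1573,.0339]),N))
print('corner-cross in plate x,y mm',(a[0]-a[1])@np.cross(YD,N)*1000,(a[0]-a[1])@YD*1000)
"
```

```text
corner in tool mm [ 15.29 -16.07  62.84] expected approx (14.5,-16)
corner-cross in plate x,y mm -15.684321458169073 16.583619585215175
```

```bash
python3 -c "
from h import *
bot.job_done(); o=bot.get_obs(); print(o['clock'],o['ft_force'],o['grip_width'])"
```

```text
the job is handed in; nothing more can be done
the job is handed in; nothing more can be done
```

The job is handed in. The vice jaw is pulled about 40 mm open, and the punch is out and held on the scribed cross, pressed about half way in. It took about 17 s of the 56 s allowed.

Last checks before handing in:
- **Press:** the force square to the plate was about 4.6 N above the unloaded reading, which means about 7.1 mm of point travel. The tool height gave 6.6 mm. There was no sign of it firing.
- **Position:** the wrist camera, checked against the plate corner, puts the point within about 1 mm of the cross. The point itself is hidden by the collar, so its place is worked out from the collar and the grip.
- **Squareness:** the tool was within about 0.1° of the plate direction I aimed for. The plate plane measured from depth differs from that direction by about 0.6°.
- **Loose parts:** the lock ring, axle cone and sprocket appear undisturbed in the last scene picture.

**What disagreed:** the scene camera put the cross about 2 mm away in x and 3.5 mm in y from where the wrist camera put it. I trusted the wrist camera, because it showed the cross and the punch together. Also, the last joint hit its limit on the first try at the knob, so I turned the gripper a quarter turn and gripped along the slide instead.

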